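# Close and lock the frosted desk cabinet

## Task

Close up the desk cabinet: slide its frosted glass door fully shut by its pull bar, then press the flat orange lock key on the sloping console in front of it with a fingertip, at about 7 N, and hold it for about a second so that it registers; it is a membrane key, so do not jab it. Leave the plant pot, pencil cup, coasters and key tray where they are.

Things in the scene. Friction and masses are not known exactly. Their poses are not given: they have to be found in the camera images.
- cabinet: White desk cabinet, fixed, 400 mm wide (y), 160 deep (x), 180 high; origin under its centre, front faces its -x. Front of the sliding frosted door at x = -80 mm. The top (underside 164 mm up) overhangs as a lip to x = -108 mm, so lean the tool about 35 degrees (its upper end towards -x) to work in front of the door. The +y half of the front is a fixed pane behind the sliding door's track.
- door_handle (a point): Middle of the door's pull bar: dark upright round bar, 12 mm thick, from 44 to 128 mm above the bench, its axis 42 mm in front of the door glass, on two stubs 8 mm thick at heights 57 and 121 mm. Axes are the cabinet's. Door shut: this point is at x = -122, y = -164 mm in the cabinet's frame; it moves to the cabinet's +y as the door opens. Push it sideways with the side of closed fingers.
- door (a joint): Opening of the sliding door in m: 0 fully shut (it meets a hard stop), grows as it slides towards the cabinet's +y, at most 0.15. Sliding takes about 2 N; it stays where it is left.
- console: Black and grey lock console, fixed on the bench before the cabinet's +y half, 74 mm wide (y), about 60 deep, 64 high at the back; origin on the bench under the key's centre, axes the cabinet's. Its face slopes 35 degrees, facing up and towards -x. The cabinet's lip ends 6 mm behind (+x) the key's centre, so the tool cannot come straight down.
- lock_key_top (a point): Centre of the top face of the orange lock key, a flat pad 30 mm (up the slope) by 34 mm (y), 4 mm proud of the sloping face, about 48 mm above the bench. Site z is the key's outward normal (35 degrees from vertical, leaning to the cabinet's -x), x points up the slope, y is the cabinet's y. Press along -z.
- lock_key: The same orange key; origin 4 mm under the centre of its top face, same axes. It begins to give at 2 N, gains 2.5 N per mm and bottoms after 3 mm at 9.5 N. It registers when a finger presses with more than 5 N for half a second without a break; more than 20 N damages it. It springs back when let go.
- plant_pot: Bystander: white ceramic plant pot, loose, 110 mm across the rim, 95 mm high, leaves up to 195 mm; origin at the centre of its underside, z up.
- pencil_cup: Bystander: wooden pencil cup, loose, 76 mm across, 100 mm high, pencils up to 190 mm; origin at the centre of its underside, z up.
- coasters: Bystander: two stacked round plastic coasters (one piece), loose, 92 mm across, 11 mm high; origin at the centre of the underside, z up.
- key_tray: Bystander: stainless keyring tray, loose, lying on top of the cabinet, 90 x 130 mm, 16 mm high; origin at the centre of its underside, z up.
Not all that is in view belongs to the job. Of the things that look like the console, the largest one is meant.

How it is judged (in metres and radians):
On the way, in this order (a step that is already met when the one before it is completed fails the run):
1. the sliding door is fully shut (within 4 mm) (value of joint door below 0.004 m), for 0.2 s.
2. with the door shut, a finger presses the lock key with more than 5 N for half a second (contact force between the fingers and lock_key above 5 N and value of joint door below 0.004 m), for 0.5 s.
At the end, for the whole second after the job is handed in: The door is shut to within 4 mm, the lock key has been let go, and pot, cup, coasters and tray stand upright (within 0.2 rad), at rest, within 20 mm of where they stood (value of joint door below 0.004 m and contact force between anything else and lock_key below 0.5 N and distance of each of plant_pot, pencil_cup, coasters, key_tray from where it was at the start of the episode below 0.02 m and angle between each of plant_pot, pencil_cup, coasters, key_tray's own z axis and vertical below 0.2 rad and linear speed of each of plant_pot, pencil_cup, coasters, key_tray below 0.02 m/s); the robot touches nothing.
It fails at once if the lock key is pressed with more than 20 N (contact force between anything else and lock_key above 20 N).
It fails at once if a bystander is shifted by more than 20 mm or tipped (distance of any of plant_pot, pencil_cup, coasters, key_tray from where it was at the start of the episode above 0.02 m or angle between any of plant_pot, pencil_cup, coasters, key_tray's own z axis and vertical above 0.35 rad).
It also fails if it takes over 40 s, if anything falls off the work surface, if the arm or the gripper's body presses on something with over 40 N, if the wrist force passes 120 N, or if a joint passes its speed limit or range.

## Robot

A 7-joint arm with a two-finger parallel gripper is mounted at the origin on the work surface. World frame = base frame: x ahead of the robot, y to its left, z up, the work surface at z = 0. Lengths are in m, angles in degrees, forces in N, time in s.
With the tool pointing down it reaches from about 0.425 to 0.875 m from the base axis. Payload 4.7 kg.
Tool frame: the origin (TCP) lies midway between the tips of the shut fingers; the grasp point (between the pads) lies 19 mm behind it (env.grip_depth is the distance from the TCP to the grasp point, in m); z points along the fingers, y is the line along which they close (so a half turn about z gives the same grasp; the last joint's range is limited). The gripper opens to 87 mm and grips with 3 to 60 N. Pads are 19 mm wide; open, the fingers measure 117 mm over their backs; the gripper's body (75 mm by 190 mm) begins 51 mm behind the grasp point.
Start: joints at [-67.718, 18.392, -4.016, 83.108, 1.295, 78.541, -3.26], TCP at [0.238, 0.605, 0.185] pointing down, gripper open.
Joint ranges: [-163.93, 163.93], [-17.29, 119.83], [-79.2, 71.16], [3.27, 140.29], [-89.18, 269.18], [5.43, 117.66], [-154.24, 154.24]. Speed limits (degrees/s): [147.25, 147.25, 180, 180, 180, 180, 180].

## Interface

Orientations are given as [roll, pitch, yaw] about the fixed x, y, z axes, in that order (R = Rz(yaw) Ry(pitch) Rx(roll)).
In Python, from cell import get_obs, optics, env, nets gives the robot as it stands.
- The arm moves only by the shell command python3 -m creep 'ROWS' [FORCE]. ROWS is JSON, a list of rows, each an object of numbers: "wx", "wy", "wz": the turn, a rotation vector about the tool's x, y, z in degrees; "tx", "ty", "tz": the shift along the tool's x, y, z in mm; "gripper": the opening, from -1 (shut) to 1 (fully open). A call has 1 to 5 rows; each row is the pose to reach, as a shift and turn from the pose commanded when the call began, along the tool's axes at that moment; what a row does not reach only later rows make up. A row lasts 1/12 s, in which the tool goes at most 41.7 mm and 7.16 degrees, less where a joint would pass 70% of its speed; a pose out of reach is approached as far as the arm can. A call with a gripper value outside its range is refused whole. The fingers move at their own pace and stop on an object; FORCE is the grip in N (left out, the last holds). Time passes only in rows, so rows that repeat a pose let the fingers close. It gives the time, the measured TCP pose, the force, the opening and the grip force at its end, in the units of the state.
- get_obs(): the state, without advancing time (a new reading comes with each control period).
- optics.read_camera(name): name is "scene" or "top"; returns (picture, depth): 480x640x3 uint8, red, green, blue; 480x640 float32, m along the optical axis (not along the pixel's ray), 0 where there is no reading.
- optics.camera_info(name): a dict with "fovy" (degrees; the focal length in pixels is half the picture's height over the tangent of half this angle, whatever the lens; pixels are square), "cx", "cy" (the principal point, pixels), "k1" (the pictures are not rectified: a ray, as slopes to the right and down, at radius r is drawn at 1 + k1 r^2 times it, then the intrinsics apply), "R" (3x3) and "t" (3): a world point X has camera coordinates R X + t. Camera axes: x right, y down, z forward; pixel columns grow to the right and rows downward; lengths in m; the calibration is good to about 2 mm. A picture is of the moment at which its call begins. camera_info takes no time and is no camera call.
- env.sign_off(): hands the job in; it is judged then, once.
Trained networks look in the newest picture that a camera, given by its name, has taken for a name from the list of things; names that differ only in an ending like _2 or _b are one class to them, and where a whole thing is asked for, a point or a joint stands for the part that bears it (a point fixed in the world has none). Each returns a list of dicts, best first, with "confidence" (0 to 1); they miss things now and then, are a little off and sometimes report something else, mostly with a low value. They report only what shows in the picture. A call takes as long as a camera call. They do not tell look-alikes from the thing itself.
- nets.look_for(query, camera): "point" ([x, y, z] in m, in world coordinates, good to about 4 mm: the middle of the surface that is visible of it).
- nets.place_of(query, camera): "point" ([x, y, z] in m, in world coordinates, good to about 4 mm: a listed point, or the origin of a listed thing).
The state is a dict: "time_s": time; "qpos": joint angles; "joint_velocities": joint speeds; "effort": joint torques, N m; "tool_pos": TCP position; "tool_rot": TCP orientation; "force": force on the tool from outside, world axes, zero at the start; "wrist_torque": the same for the moment, N m; "grip_width": finger opening in m; "grasp_force": force on a finger pad.
Only numpy, scipy, OpenCV 4.12 (cv2) and the standard library are available. Lean on these libraries where they do the work, as an engineer would, in place of code of your own. Each camera call takes 0.05 s, during which the arm holds its last target. There are 200 camera calls.

## Working session

There is one attempt and no reset: what is moved stays moved. The work goes in short steps, Python scripts to look and compute and a shell command to move; the robot and the scene stay as the last step left them, time stands still between calls to the robot, and variables do not carry over. Pictures are saved under pics/ and viewed, at most 10 in all, crops included, and the job is handed in when it is done.

```bash
ls; mkdir -p pics; python3 - <<'E'
from cell import get_obs, optics, env, nets
import cv2
for n in ("scene","top"):
    p,d=optics.read_camera(n); cv2.imwrite(f"pics/{n}0.png",p[:,:,::-1])
    for q in ("cabinet","console","plant_pot","pencil_cup","coasters","door_handle","lock_key_top"):
        print(n,q,[(round(r["confidence"],2),[round(float(v),3) for v in r["point"]]) for r in nets.place_of(q,n)][:4])
o=get_obs(); print(o["time_s"],o["tool_pos"],o["tool_rot"],o["force"],o["grip_width"])
E
```

```text
pics
scene cabinet []
scene console [(0.7, [0.577, 0.094, -0.004]), (0.65, [0.489, -0.014, -0.0]), (0.61, [0.479, 0.173, 0.001]), (0.4, [0.605, -0.079, 0.088])]
scene plant_pot [(0.77, [0.507, 0.379, -0.001])]
scene pencil_cup [(0.62, [0.523, -0.402, 0.003])]
scene coasters [(0.82, [0.457, -0.167, 0.003])]
scene door_handle [(0.2, [0.681, 0.05, 0.179])]
scene lock_key_top [(0.67, [0.572, 0.093, 0.049]), (0.5, [0.479, 0.17, 0.027]), (0.47, [0.484, -0.01, 0.035])]
top cabinet []
top console [(0.75, [0.495, -0.011, 0.0]), (0.72, [0.482, 0.172, -0.0]), (0.57, [0.578, 0.09, 0.003])]
top plant_pot [(0.77, [0.511, 0.372, -0.004])]
top pencil_cup [(0.59, [0.523, -0.401, 0.002])]
top coasters [(0.57, [0.454, -0.17, -0.003])]
top door_handle [(0.47, [0.606, -0.08, 0.086])]
top lock_key_top [(0.55, [0.575, 0.094, 0.05]), (0.43, [0.486, -0.013, 0.033]), (0.41, [0.475, 0.171, 0.034])]
0.8 [0.23798178 0.60489388 0.1855233 ] [1.79992855e+02 7.91956625e-04 1.58527748e+02] [-0.42255043 -0.00939683 -0.51785481] 0.08722388964672945
```

View pics/scene0.png

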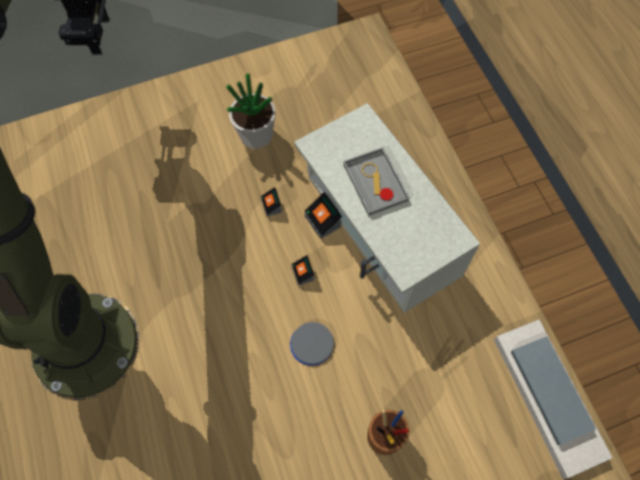

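View pics/top0.png

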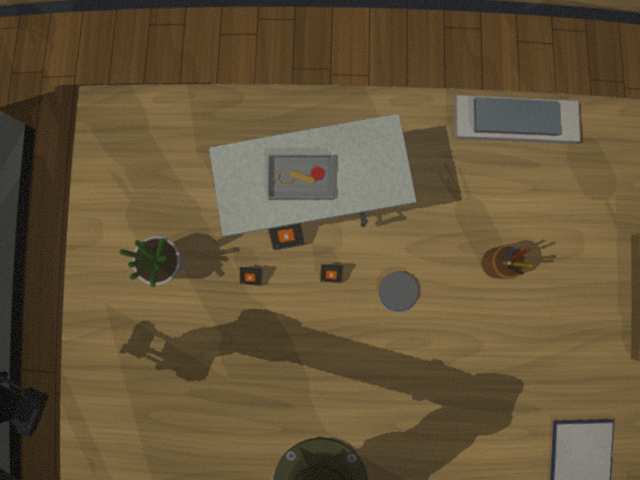

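The scene picture shows three console look-alikes, at (322,213), (271,201) and (303,269); in the top picture they are at (287,237), (250,275) and (331,273). The one at (287,237) is the largest and stands at the cabinet lip, so it fits the description. The handle is at (364,217) in the top picture. Next I'll fit the cabinet pose and enlarge the console and handle.

```bash
cat > h.py <<'E'
import numpy as np, cv2
from cell import get_obs, optics, env, nets
from scipy.spatial.transform import Rotation as Ro
def cloud(n):
    p,d=optics.read_camera(n); c=optics.camera_info(n)
    f=240/np.tan(np.radians(c["fovy"])/2); K=np.array([[f,0,c["cx"]],[0,f,c["cy"]],[0,0,1.]])
    v,u=np.mgrid[0:480,0:640]
    s=cv2.undistortPoints(np.stack([u,v],-1).reshape(-1,1,2).astype(float),K,np.array([c["k1"],0,0,0.])).reshape(480,640,2)
    P=np.dstack([s*d[...,None],d]); X=(P-np.array(c["t"]))@np.array(c["R"])
    X[d==0]=np.nan
    return p,X
E
python3 - <<'E'
from h import *
for n in ("scene","top"):
    p,X=cloud(n)
    m=((abs(X[...,2]-.18)<.008)&(X[...,0]>.5)&(X[...,0]<1)&(abs(X[...,1])<.45)).astype(np.uint8)
    m=cv2.morphologyEx(m,cv2.MORPH_OPEN,np.ones((3,3)))
    _,l,s,_=cv2.connectedComponentsWithStats(m); k=1+s[1:,4].argmax()
    pts=X[l==k]; r=cv2.minAreaRect((pts[:,:2]*1000).astype(np.float32)); print(n,r,np.median(pts[:,2])); print(cv2.boxPoints(r).round())
    hsv=cv2.cvtColor(p,cv2.COLOR_RGB2HSV); 
    o=((hsv[...,0]<18)&(hsv[...,1]>200)&(hsv[...,2]>150)&(X[...,2]<.07)&(X[...,2]>.01)).astype(np.uint8)
    _,l,s,c=cv2.connectedComponentsWithStats(o)
    for k in range(1,len(s)):
        if s[k,4]>20: q=X[l==k]; print(c[k].round(),s[k,4],((q.max(0)+q.min(0))/2).round(4),q.mean(0).round(4),(q.max(0)-q.min(0)).round(3))
    # dark handle
    h=(p.max(2)<90)&(X[...,2]>.1)&(X[...,2]<.135)&(X[...,0]>.55)&(X[...,0]<.66)&(X[...,1]<.02)&(X[...,1]>-.2)
    if h.any(): q=X[h]; print("handle",h.sum(),q.mean(0).round(4),q.min(0).round(3),q.max(0).round(3))
    u0,v0,u1,v1=(230,190,390,300) if n=="top" else (255,175,395,300)
    cv2.imwrite(f"pics/{n}_c.png",cv2.resize(p[v0:v1,u0:u1,::-1],None,fx=4,fy=4,interpolation=cv2.INTER_CUBIC))
E
```

```text
scene ((690.4374389648438, 33.79827880859375), (191.4588623046875, 403.3804626464844), 11.498111724853516) 0.17968649653588967
[[ 556.  212.]
 [ 637. -183.]
 [ 824. -145.]
 [ 744.  251.]]
[321. 213.] 99 [0.576  0.0932 0.0489] [0.576  0.0927 0.0482] [0.028 0.037 0.026]
handle 86 [ 0.6098 -0.0801  0.1232] [ 0.597 -0.086  0.101] [ 0.629 -0.071  0.135]
top ((690.8126220703125, 33.21478271484375), (189.1185760498047, 401.8108215332031), 11.622936248779297) 0.17997542827363866
[[ 558.  211.]
 [ 639. -183.]
 [ 824. -145.]
 [ 743.  249.]]
[281. 236.] 30 [0.5733 0.1006 0.0481] [0.5732 0.1021 0.049 ] [0.02  0.013 0.014]
[290. 234.] 25 [0.577  0.083  0.0484] [0.5769 0.0827 0.0479] [0.018 0.013 0.016]
handle 55 [ 0.608  -0.0783  0.1248] [ 0.598 -0.085  0.1  ] [ 0.622 -0.073  0.134]
```

View pics/scene_c.png

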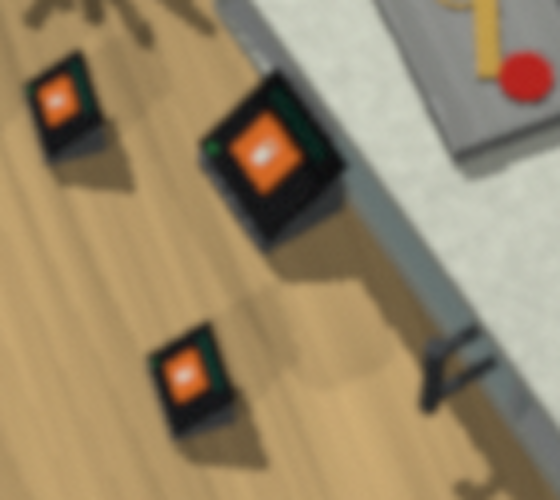

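The crop confirms it: the large console with its orange key is at crop pixel (262,153), the two small ones are decoys, and the handle bar is at (435,375). The fit also agrees with the sizes given. Cabinet yaw is about 11.55° with its origin near (0.704, 0.036), the key is at cabinet x = -114 as it should be, and the door is about 70 mm open.

```bash
cat >> h.py <<'E'
Rc=Ro.from_euler('z',11.55,degrees=True).as_matrix(); Oc=np.array([.7043,.0363,0])
def lean(a=35):
    s,c=np.sin(np.radians(a)),np.cos(np.radians(a))
    return Rc@np.array([[c,0,s],[0,-1,0],[s,0,-c]])
def rel(cab,R=None):
    "shift (mm) and turn (deg) from now to TCP at cab (mm, cabinet frame)"
    o=get_obs(); R0=Ro.from_euler('xyz',o["tool_rot"],degrees=True).as_matrix(); R=lean() if R is None else R
    t=R0.T@(Rc@np.array(cab)/1000+Oc-o["tool_pos"])*1000
    w=Ro.from_matrix(R0.T@R).as_rotvec(degrees=True)
    print("t",t.round(1),"w",w.round(2),"F",np.round(o["force"],1),"cabpos",(Rc.T@(o["tool_pos"]-Oc)*1000).round(1),round(o["time_s"],2))
E
python3 -c "
from h import *
rel([-300,100,360]); rel([-201,-50,198])"
python3 -m creep '[{"tz":-40,"gripper":-1},{"tz":-80,"gripper":-1},{"tz":-120,"gripper":-1},{"tz":-160,"gripper":-1},{"tz":-180,"gripper":-1}]' 20
python3 -c "
from h import *
rel([-300,100,360]); rel([-201,-50,198])"
```

```text
t [-336.1 -438.1 -174.5] w [-44.49  13.18 141.11] F [0.4 0.1 0.4] cabpos [-343.   650.5  185.5] 0.9
t [-500.8 -509.9  -12.6] w [-44.49  13.18 141.11] F [0.4 0.1 0.4] cabpos [-343.   650.5  185.5] 0.9
t [-336.1 -438.1 -174.5] w [-44.49  13.18 141.11] F [0.4 0.1 0.4] cabpos [-343.   650.5  185.5] 0.9
t [-500.8 -509.9  -12.6] w [-44.49  13.18 141.11] F [0.4 0.1 0.4] cabpos [-343.   650.5  185.5] 0.9validation failed for argument at $[0]...
```

```bash
python3 -m creep '[{"wx":0,"wy":0,"wz":0,"tx":0,"ty":0,"tz":-40,"gripper":-1},{"wx":0,"wy":0,"wz":0,"tx":0,"ty":0,"tz":-80,"gripper":-1},{"wx":0,"wy":0,"wz":0,"tx":0,"ty":0,"tz":-120,"gripper":-1},{"wx":0,"wy":0,"wz":0,"tx":0,"ty":0,"tz":-160,"gripper":-1},{"wx":0,"wy":0,"wz":0,"tx":0,"ty":0,"tz":-180,"gripper":-1}]' 20
python3 -c "
from h import *
rel([-300,100,360]); rel([-201,-50,198])"
```

```text
time_s: 1.32
tool_pos: [0.2383, 0.6058, 0.3717]
tool_rot: [179.6, -0.0, 158.5]
force: [-0.1, 1.1, 1.4]
grip_width: 0.0616
grasp_force: 0.0
t [-336.2 -439.1    8.2] w [-44.32  12.64 141.07] F [-0.1  1.1  1.4] cabpos [-342.6  651.3  371.7] 1.32
t [-501.  -512.1  169.6] w [-44.32  12.64 141.07] F [-0.1  1.1  1.4] cabpos [-342.6  651.3  371.7] 1.32
```

```bash
python3 -m creep '[{"wx":-2,"wy":0.6,"wz":6.6,"tx":-20,"ty":-26,"tz":0,"gripper":-1},{"wx":-4,"wy":1.2,"wz":13.2,"tx":-40,"ty":-52,"tz":0,"gripper":-1},{"wx":-6,"wy":1.8,"wz":19.8,"tx":-60,"ty":-78,"tz":0,"gripper":-1},{"wx":-8,"wy":2.4,"wz":26.4,"tx":-80,"ty":-104,"tz":0,"gripper":-1},{"wx":-10,"wy":3,"wz":33,"tx":-100,"ty":-130,"tz":0,"gripper":-1}]'
python3 -c "
from h import *
rel([-300,100,360])"
```

```text
time_s: 1.73
tool_pos: [0.2842, 0.4455, 0.3655]
tool_rot: [171.3, -5.7, 125.5]
force: [0.7, -0.1, 0.5]
grip_width: 0.0287
grasp_force: 0.0
t [-362.7 -123.1  -50. ] w [-34.04  10.53 107.82] F [ 0.7 -0.1  0.5] cabpos [-329.7  485.1  365.5] 1.73
```

```bash
python3 -m creep '[{"wx":-2,"wy":0.6,"wz":6.6,"tx":-32,"ty":-11,"tz":-4,"gripper":-1},{"wx":-4,"wy":1.2,"wz":13.2,"tx":-64,"ty":-22,"tz":-8,"gripper":-1},{"wx":-6,"wy":1.8,"wz":19.8,"tx":-96,"ty":-33,"tz":-12,"gripper":-1},{"wx":-8,"wy":2.4,"wz":26.4,"tx":-128,"ty":-44,"tz":-16,"gripper":-1},{"wx":-10.5,"wy":3.2,"wz":33,"tx":-160,"ty":-55,"tz":-20,"gripper":-1}]'
python3 -c "
from h import *
rel([-300,20,330])"
```

```text
time_s: 2.15
tool_pos: [0.3219, 0.3529, 0.3577]
tool_rot: [169.0, -10.8, 105.8]
force: [0.1, -0.4, 1.8]
grip_width: 0.0017
grasp_force: 0.0
t [-365.3   -7.9  -43.6] w [-28.2    9.95  87.9 ] F [ 0.1 -0.4  1.8] cabpos [-311.3  386.8  357.7] 2.15
```

```bash
python3 -c "
from h import *
rel([-240,20,330])"
python3 -m creep '[{"wx":-8.5,"wy":3,"wz":26.4,"tx":-140,"ty":-4,"tz":-20,"gripper":-1},{"wx":-8.5,"wy":3,"wz":26.4,"tx":-140,"ty":-4,"tz":-20,"gripper":-1},{"wx":-8.5,"wy":3,"wz":26.4,"tx":-140,"ty":-4,"tz":-20,"gripper":-1},{"wx":-10.5,"wy":3.2,"wz":33,"tx":-160,"ty":0,"tz":-20,"gripper":-1},{"wx":-10.5,"wy":3.2,"wz":33,"tx":-160,"ty":0,"tz":-20,"gripper":-1}]'
python3 -c "
from h import *
rel([-240,-20,300]);print(get_obs()['qpos'])"
```

```text
t [-369.7   51.   -33. ] w [-28.2    9.95  87.9 ] F [ 0.1 -0.4  1.8] cabpos [-311.3  386.8  357.7] 2.15
time_s: 2.57
tool_pos: [0.3596, 0.3068, 0.3247]
tool_rot: [171.6, -12.8, 93.8]
force: [-0.9, -0.3, -0.1]
grip_width: 0.0005
grasp_force: 0.0
t [-341.8   97.6  -38.6] w [-26.42  12.52  76.21] F [-0.9 -0.3 -0.1] cabpos [-283.5  334.   324.7] 2.57
[-25.74824193 -17.23010191  -9.99186304 104.82743304  -9.41231664
  78.25197012 -32.01570145]
```

```bash
python3 -c "
from h import *
rel([-200,240,290])"

```

```text
t [-87.6  92.1  29.5] w [-26.42  12.52  76.21] F [-0.9 -0.3 -0.1] cabpos [-283.5  334.   324.7] 2.57
```

```bash
python3 -m creep '[{"wx":-2,"wy":1,"wz":6.5,"tx":-20,"ty":25,"tz":8,"gripper":-1},{"wx":-4,"wy":2,"wz":13,"tx":-42,"ty":50,"tz":15,"gripper":-1},{"wx":-6,"wy":3,"wz":19.5,"tx":-64,"ty":75,"tz":22,"gripper":-1},{"wx":-8,"wy":4,"wz":26,"tx":-88,"ty":92,"tz":29,"gripper":-1},{"wx":-10,"wy":5,"wz":32,"tx":-110,"ty":95,"tz":29,"gripper":-1}]'
python3 -c "
from h import *
rel([-200,-20,260]);print(get_obs()['qpos'])"
```

```text
time_s: 2.98
tool_pos: [0.4797, 0.2107, 0.2824]
tool_rot: [171.8, -21.9, 60.8]
force: [-0.1, -0.6, -0.2]
grip_width: 0.0005
grasp_force: 0.0
t [-183.   148.4  -28.7] w [-15.74   9.09  43.94] F [-0.1 -0.6 -0.2] cabpos [-185.2  215.8  282.4] 2.98
[ -6.99523132 -17.27335739 -10.90549599 111.65646795 -12.95888786
  63.92668617 -45.35061215]
```

```bash
python3 -m creep '[{"wx":-2.4,"wy":1.3,"wz":6.5,"tx":-27,"ty":22,"tz":-4,"gripper":-1},{"wx":-5,"wy":2.6,"wz":13,"tx":-54,"ty":44,"tz":-8,"gripper":-1},{"wx":-7.2,"wy":4,"wz":19.5,"tx":-81,"ty":66,"tz":-12,"gripper":-1},{"wx":-9.6,"wy":5.3,"wz":26,"tx":-108,"ty":88,"tz":-17,"gripper":-1},{"wx":-12,"wy":6.6,"wz":32,"tx":-135,"ty":110,"tz":-21,"gripper":-1}]'
python3 -c "
from h import *
rel([-200,-45,200]);print(get_obs()['qpos'])"
```

```text
time_s: 3.4
tool_pos: [0.5333, 0.0748, 0.2216]
tool_rot: [177.7, -27.0, 30.8]
force: [0.2, -0.4, 0.2]
grip_width: 0.0006
grasp_force: 0.0
t [-77.9  97.7 -11.5] w [-7.63  7.55 16.67] F [ 0.2 -0.4  0.2] cabpos [-159.9   71.9  221.6] 3.4
[ 26.93527766 -17.28093546 -24.54098246 118.80773018 -23.89653592
  54.49245951 -47.74162339]
```

```bash
python3 -m creep '[{"wx":-2,"wy":2,"wz":5,"tx":-20,"ty":24,"tz":-4,"gripper":-1},{"wx":-4,"wy":4,"wz":9,"tx":-40,"ty":49,"tz":-7,"gripper":-1},{"wx":-6,"wy":6,"wz":13,"tx":-60,"ty":74,"tz":-10,"gripper":-1},{"wx":-7.6,"wy":7.5,"wz":16.7,"tx":-78,"ty":98,"tz":-12,"gripper":-1},{"wx":-7.6,"wy":7.5,"wz":16.7,"tx":-78,"ty":98,"tz":-12,"gripper":-1}]'
python3 -c "
from h import *
rel([-140,-48,111]);rel([-115,-48,75]);print(get_obs()['qpos'])"
```

```text
time_s: 3.82
tool_pos: [0.5369, -0.0424, 0.1582]
tool_rot: [-177.8, -32.4, 11.0]
force: [-1.1, 0.0, -0.8]
grip_width: 0.0008
grasp_force: 0.0
t [ 8.3  6.3 61. ] w [-1.88  2.55 -0.53] F [-1.1  0.  -0.8] cabpos [-179.8  -43.6  158.2] 3.82
t [ 10.1   7.7 104.7] w [-1.88  2.55 -0.53] F [-1.1  0.  -0.8] cabpos [-179.8  -43.6  158.2] 3.82
[ 43.54636932 -17.22783245 -26.3185237  128.33883025 -35.71876952
  43.70225693 -40.84965192]
```

```bash
python3 -m creep '[{"wx":-0.5,"wy":0.6,"wz":0,"tx":2,"ty":2,"tz":26,"gripper":-1},{"wx":-1,"wy":1.2,"wz":0,"tx":5,"ty":4,"tz":52,"gripper":-1},{"wx":-1.5,"wy":1.8,"wz":-0.5,"tx":7,"ty":6,"tz":78,"gripper":-1},{"wx":-1.9,"wy":2.5,"wz":-0.5,"tx":9,"ty":7,"tz":95,"gripper":-1},{"wx":-1.9,"wy":2.5,"wz":-0.5,"tx":10,"ty":7,"tz":105,"gripper":-1}]'
python3 - <<'E'
from h import *
rel([-115,-48,75]);print(get_obs()['qpos'])
for n in ("scene","top"):
    p,X=cloud(n); 
    u0,v0,u1,v1=(260,150,420,290) if n=="top" else (270,150,470,300)
    cv2.imwrite(f"pics/{n}_d.png",cv2.resize(p[v0:v1,u0:u1,::-1],None,fx=4,fy=4,interpolation=cv2.INTER_CUBIC))
E
```

```text
time_s: 4.23
tool_pos: [0.6041, -0.0306, 0.0776]
tool_rot: [179.9, -35.1, 11.9]
force: [-1.3, 0.7, -0.4]
grip_width: 0.0005
grasp_force: 0.0
t [-4.3  2.5  0.1] w [-0.07 -0.1   0.25] F [-1.3  0.7 -0.4] cabpos [-111.6  -45.5   77.6] 4.23
[ 41.45447901  -2.79518238 -32.73551449 129.15716421 -34.12834878
  23.33145867 -41.8642795 ]
```

View pics/scene_d.png

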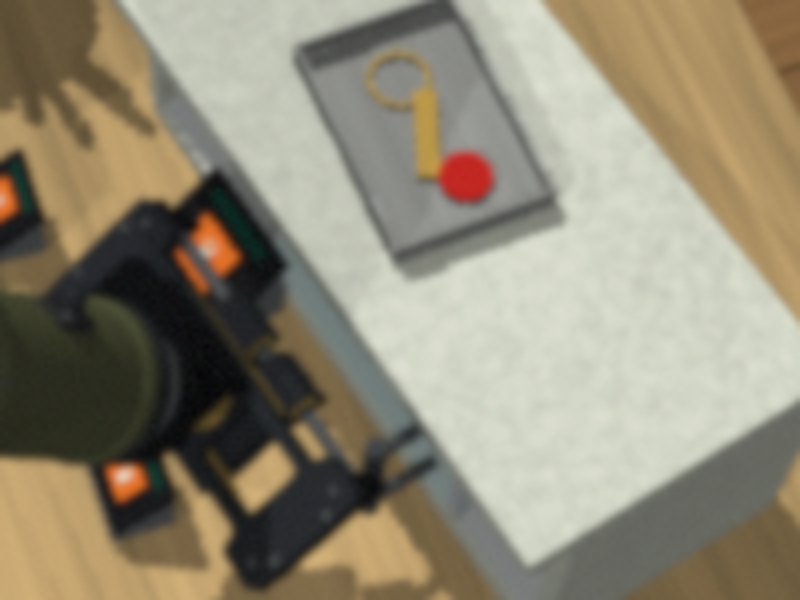

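The crop shows the closed fingers at (300,390), clear of the console and to the +y side of the bar at (370,485). The gripper body stays above the bar. Now I'll push towards -y, which is +ty.

```bash
python3 -m creep '[{"wx":0,"wy":0,"wz":0,"tx":0,"ty":12,"tz":0,"gripper":-1},{"wx":0,"wy":0,"wz":0,"tx":-2,"ty":24,"tz":0,"gripper":-1},{"wx":0,"wy":0,"wz":0,"tx":-3,"ty":34,"tz":0,"gripper":-1},{"wx":0,"wy":0,"wz":0,"tx":-4,"ty":44,"tz":0,"gripper":-1},{"wx":0,"wy":0,"wz":0,"tx":-4,"ty":54,"tz":0,"gripper":-1}]'
python3 -c "
from h import *
rel([-115,-143,75])"
```

```text
time_s: 4.75
tool_pos: [0.6121, -0.085, 0.0783]
tool_rot: [179.8, -35.2, 11.9]
force: [-2.8, 2.0, 0.5]
grip_width: 0.0008
grasp_force: 1.2
t [-2.5 42.6  2.5] w [-0.03 -0.19  0.31] F [-2.8  2.   0.5] cabpos [-114.6 -100.4   78.3] 4.75
```

```bash
python3 -m creep '[{"wx":0,"wy":0,"wz":0,"tx":0,"ty":8,"tz":0,"gripper":-1},{"wx":0,"wy":0,"wz":0,"tx":0,"ty":16,"tz":0,"gripper":-1},{"wx":0,"wy":0,"wz":0,"tx":0,"ty":24,"tz":0,"gripper":-1},{"wx":0,"wy":0,"wz":0,"tx":0,"ty":30,"tz":0,"gripper":-1},{"wx":0,"wy":0,"wz":0,"tx":0,"ty":35,"tz":0,"gripper":-1}]'
python3 -c "
from h import *
rel([-115,-143,75])"
```

```text
time_s: 5.17
tool_pos: [0.6199, -0.1206, 0.0781]
tool_rot: [179.8, -35.2, 11.8]
force: [-4.4, 1.0, 4.1]
grip_width: 0.0003
grasp_force: 2.5
t [-2.5  6.2  2. ] w [ 0.07 -0.22  0.23] F [-4.4  1.   4.1] cabpos [-114.2 -136.8   78.1] 5.17
```

Near the stop now, so I'll creep.

```bash
python3 -m creep '[{"wx":0,"wy":0,"wz":0,"tx":0,"ty":2,"tz":0,"gripper":-1},{"wx":0,"wy":0,"wz":0,"tx":0,"ty":4,"tz":0,"gripper":-1},{"wx":0,"wy":0,"wz":0,"tx":0,"ty":6,"tz":0,"gripper":-1},{"wx":0,"wy":0,"wz":0,"tx":0,"ty":8,"tz":0,"gripper":-1},{"wx":0,"wy":0,"wz":0,"tx":0,"ty":9,"tz":0,"gripper":-1}]'
python3 -c "
from h import *
rel([-115,-143,75])"
```

```text
time_s: 5.58
tool_pos: [0.6215, -0.1286, 0.078]
tool_rot: [179.8, -35.2, 11.9]
force: [-6.2, 0.6, 3.7]
grip_width: 0.0006
grasp_force: 2.8
t [-2.4 -2.   1.9] w [ 0.04 -0.21  0.26] F [-6.2  0.6  3.7] cabpos [-114.1 -145.    78. ] 5.58
```

```bash
python3 -m creep '[{"wx":0,"wy":0,"wz":0,"tx":0,"ty":1,"tz":0,"gripper":-1},{"wx":0,"wy":0,"wz":0,"tx":0,"ty":2,"tz":0,"gripper":-1},{"wx":0,"wy":0,"wz":0,"tx":0,"ty":3,"tz":0,"gripper":-1},{"wx":0,"wy":0,"wz":0,"tx":0,"ty":4,"tz":0,"gripper":-1},{"wx":0,"wy":0,"wz":0,"tx":0,"ty":5,"tz":0,"gripper":-1}]'
python3 -c "
from h import *
rel([-115,-143,75])"
```

```text
time_s: 6.0
tool_pos: [0.6225, -0.1332, 0.078]
tool_rot: [179.8, -35.2, 11.9]
force: [-5.2, -0.1, 3.0]
grip_width: 0.0004
grasp_force: 2.9
t [-2.4 -6.7  1.9] w [ 0.03 -0.2   0.27] F [-5.2 -0.1  3. ] cabpos [-114.1 -149.7   78. ] 6.0
```

```bash
python3 -m creep '[{"wx":0,"wy":0,"wz":0,"tx":0,"ty":1,"tz":0,"gripper":-1},{"wx":0,"wy":0,"wz":0,"tx":0,"ty":2,"tz":0,"gripper":-1},{"wx":0,"wy":0,"wz":0,"tx":0,"ty":3,"tz":0,"gripper":-1},{"wx":0,"wy":0,"wz":0,"tx":0,"ty":4,"tz":0,"gripper":-1},{"wx":0,"wy":0,"wz":0,"tx":0,"ty":5,"tz":0,"gripper":-1}]'
python3 - <<'E'
from h import *
rel([-115,-143,75])
p,X=cloud("scene")
cv2.imwrite("pics/scene_e.png",cv2.resize(p[180:320,330:490,::-1],None,fx=4,fy=4,interpolation=cv2.INTER_CUBIC))
E
```

```text
time_s: 6.42
tool_pos: [0.6235, -0.1381, 0.078]
tool_rot: [179.8, -35.2, 11.9]
force: [-5.9, 1.2, 3.8]
grip_width: 0.0006
grasp_force: 2.9
t [ -2.4 -11.7   1.9] w [ 0.03 -0.2   0.27] F [-5.9  1.2  3.8] cabpos [-114.1 -154.7   78. ] 6.42
```

View pics/scene_e.png

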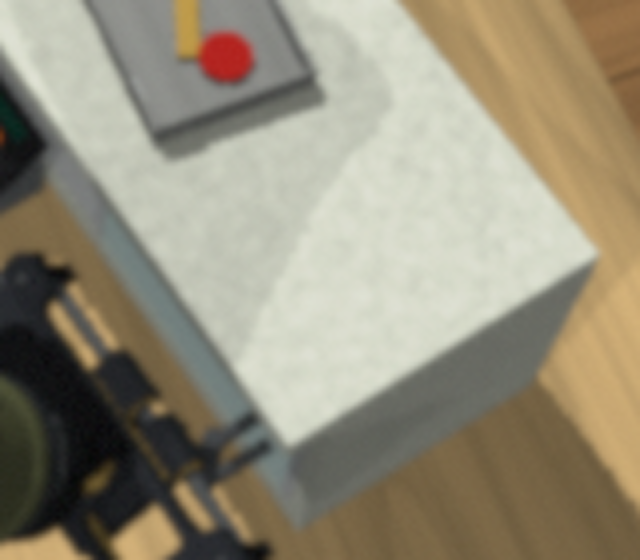

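The picture shows the fingers at (165,440) touching the bar at (215,445). The forces give no sign of the stop yet, so I'll keep creeping.

```bash
python3 -m creep '[{"wx":0,"wy":0,"wz":0,"tx":0,"ty":1,"tz":0,"gripper":-1},{"wx":0,"wy":0,"wz":0,"tx":0,"ty":2,"tz":0,"gripper":-1},{"wx":0,"wy":0,"wz":0,"tx":0,"ty":3,"tz":0,"gripper":-1},{"wx":0,"wy":0,"wz":0,"tx":0,"ty":4,"tz":0,"gripper":-1},{"wx":0,"wy":0,"wz":0,"tx":0,"ty":4,"tz":0,"gripper":-1}]'
python3 - <<'E'
from h import *
rel([-115,-143,75])
c=optics.camera_info("scene");f=240/np.tan(np.radians(c["fovy"])/2)
for y in(-150,-164):
    X=Rc@np.array([-.122,y/1000,.128])+Oc; q=np.array(c["R"])@X+c["t"]; s=q[:2]/q[2]; s=s*(1+c["k1"]*(s@s)); px=f*s+[c["cx"],c["cy"]]; print(y,(px-[330,180])*4)
E
```

```text
time_s: 6.88
tool_pos: [0.6235, -0.1394, 0.0772]
tool_rot: [180.0, -35.1, 12.0]
force: [-7.1, 3.8, 4.0]
grip_width: 0.0002
grasp_force: 3.7
t [ -1.8 -12.9   1.5] w [-0.22 -0.11  0.34] F [-7.1  3.8  4. ] cabpos [-114.3 -155.9   77.2] 6.88
-150 [196.22978686 417.0999257 ]
-164 [212.12603577 439.4966109 ]
```

```bash
python3 -m creep '[{"wx":0,"wy":0,"wz":0,"tx":0,"ty":1,"tz":0,"gripper":-1},{"wx":0,"wy":0,"wz":0,"tx":0,"ty":2,"tz":0,"gripper":-1},{"wx":0,"wy":0,"wz":0,"tx":0,"ty":3,"tz":0,"gripper":-1},{"wx":0,"wy":0,"wz":0,"tx":0,"ty":3,"tz":0,"gripper":-1},{"wx":0,"wy":0,"wz":0,"tx":0,"ty":3,"tz":0,"gripper":-1}]'
python3 -c "
from h import *
rel([-115,-143,75])"
```

```text
time_s: 7.3
tool_pos: [0.624, -0.144, 0.0768]
tool_rot: [179.9, -35.1, 11.9]
force: [-4.4, 0.3, -1.0]
grip_width: 0.0004
grasp_force: 1.7
t [ -1.1 -17.6   1.3] w [-0.08 -0.1   0.27] F [-4.4  0.3 -1. ] cabpos [-114.8 -160.6   76.8] 7.3
```

```bash
python3 - <<'E'
from h import *
P=[]
for n,(u0,v0,u1,v1) in (("scene",(345,230,425,320)),("top",(330,180,430,260))):
    p,X=cloud(n); P.append(cv2.resize(p[v0:v1,u0:u1,::-1],(400,450) if n=="scene" else (400,320),interpolation=cv2.INTER_CUBIC))
P[1]=cv2.copyMakeBorder(P[1],0,130,0,0,cv2.BORDER_CONSTANT)
cv2.imwrite("pics/f.png",np.hstack(P)); rel([-115,-143,75])
E
```

```text
t [ -1.4 -18.1   1.4] w [-0.03 -0.13  0.26] F [-3.3  0.2 -0.1] cabpos [-114.6 -161.1   77. ] 7.4
```

View pics/f.png

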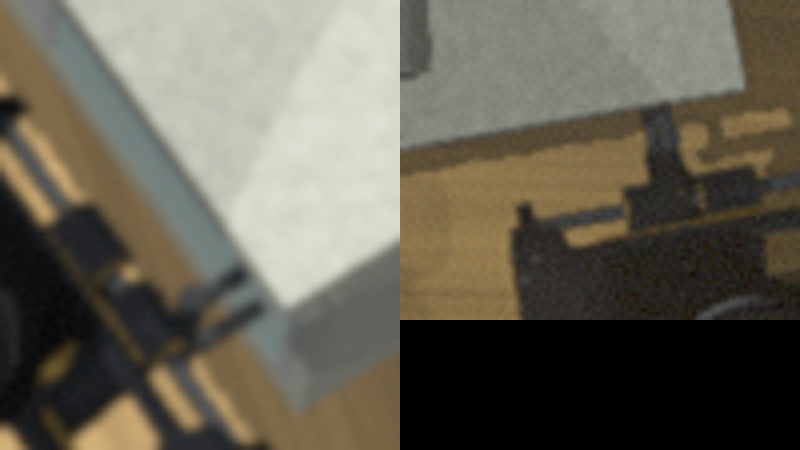

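```bash
cat >> h.py <<'E'
def proj(n,cab):
    c=optics.camera_info(n);f=240/np.tan(np.radians(c["fovy"])/2)
    q=np.array(c["R"])@(Rc@np.array(cab)/1000+Oc)+c["t"]; s=q[:2]/q[2]; s=s*(1+c["k1"]*(s@s)); return f*s+[c["cx"],c["cy"]]
E
python3 - <<'E'
from h import *
for nm,c in (("tcp",(-115,-161,77)),("tcp-30",(-132,-161,101.6)),("tcp-60",(-149,-161,126)),("bartop shut",(-122,-164,128)),("bar mid",(-122,-164,86)),("bartop -180",(-122,-180,128)),("stub@lip",(-108,-164,121))):
    print(nm,(proj("scene",c)-[345,230])*5,(proj("top",c)-[330,180])*4+[400,0])
E
```

```text
tcp [190.28817338 326.70828449] [649.60990128 137.71352674]
tcp-30 [160.4355924  328.04040978] [660.274575   162.74483268]
tcp-60 [129.28428246 329.5922184 ] [671.36126183 188.94594815]
bartop shut [190.15754472 299.37076363] [667.91960498 137.56049065]
bar mid [182.07332582 334.02463058] [659.09072476 147.19065668]
bartop -180 [213.05330148 331.6305076 ] [697.55304639 132.34054665]
stub@lip [217.61104532 287.54168441] [661.52932451 113.52152504]
```

The door looks about shut, but I can't tell from the pictures whether the fingers are deflected or have slipped. I'll back off along the tool axis and measure the bar again with a clear view.

```bash
python3 -m creep '[{"wx":0,"wy":0,"wz":0,"tx":0,"ty":-2,"tz":-8,"gripper":-1},{"wx":0,"wy":0,"wz":0,"tx":0,"ty":-2,"tz":-24,"gripper":-1},{"wx":0,"wy":0,"wz":0,"tx":0,"ty":-2,"tz":-50,"gripper":-1},{"wx":0,"wy":0,"wz":0,"tx":0,"ty":-2,"tz":-80,"gripper":-1},{"wx":0,"wy":0,"wz":0,"tx":0,"ty":-2,"tz":-110,"gripper":-1}]'
python3 - <<'E'
from h import *
rel([-200,-60,200])
P=[]
for n in ("scene","top"):
    p,X=cloud(n); C=(X-Oc)@Rc*1000
    # stub/bar: in front of door
    h=(p.max(2)<90)&(C[...,0]>-132)&(C[...,0]<-95)&(C[...,2]>60)&(C[...,2]<136)&(C[...,1]<0)&(C[...,1]>-215)
    if h.any(): q=C[h]; print(n,h.sum(),np.median(q,0).round(1),np.percentile(q,[5,95],axis=0).round(1))
    u0,v0,u1,v1=(350,230,430,320) if n=="scene" else (340,180,420,270)
    P.append(cv2.resize(p[v0:v1,u0:u1,::-1],(400,450),interpolation=cv2.INTER_CUBIC))
cv2.imwrite("pics/g.png",np.hstack(P))
E
```

```text
time_s: 7.82
tool_pos: [0.5628, -0.1559, 0.1704]
tool_rot: [179.7, -35.3, 11.9]
force: [-0.0, -1.3, -0.6]
grip_width: 0.0005
grasp_force: 0.0
t [ -1.  -99.9 -37.6] w [ 0.12 -0.35  0.31] F [-0.  -1.3 -0.6] cabpos [-177.1 -160.   170.4] 7.82
scene 128 [-121.3 -165.8  120.7] [[-127.6 -169.3   61.9]
 [ -99.3 -160.7  131.4]]
top 95 [-118.7 -163.   121.3] [[-127.4 -167.3   60.7]
 [ -98.6 -158.6  132.3]]
```

View pics/g.png

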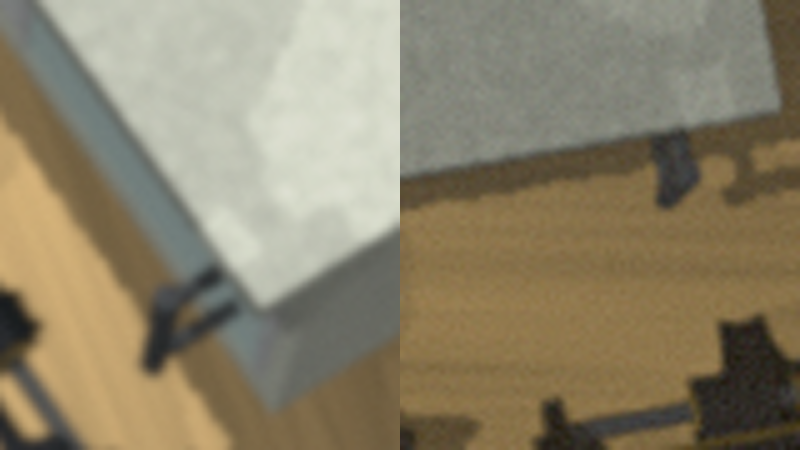

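Both cameras now put the bar at cabinet y = -164.4, so the door is shut. The fingers had simply deflected sideways at the stop. To be sure, I'll make one short re-push with a firmer grip.

```bash
python3 -m creep '[{"wx":0,"wy":0,"wz":0,"tx":0,"ty":-28,"tz":0,"gripper":-1},{"wx":0,"wy":0,"wz":0,"tx":0,"ty":-28,"tz":25,"gripper":-1},{"wx":0,"wy":0,"wz":0,"tx":0,"ty":-28,"tz":55,"gripper":-1},{"wx":0,"wy":0,"wz":0,"tx":0,"ty":-28,"tz":85,"gripper":-1},{"wx":0,"wy":0,"wz":0,"tx":0,"ty":-28,"tz":110,"gripper":-1}]' 60
python3 -m creep '[{"wx":0,"wy":0,"wz":0,"tx":0,"ty":6,"tz":0,"gripper":-1},{"wx":0,"wy":0,"wz":0,"tx":0,"ty":12,"tz":0,"gripper":-1},{"wx":0,"wy":0,"wz":0,"tx":0,"ty":16,"tz":0,"gripper":-1},{"wx":0,"wy":0,"wz":0,"tx":0,"ty":20,"tz":0,"gripper":-1},{"wx":0,"wy":0,"wz":0,"tx":0,"ty":22,"tz":0,"gripper":-1}]'
python3 -c "
from h import *
rel([-115,-155,75])"
```

```text
time_s: 8.33
tool_pos: [0.6207, -0.1153, 0.078]
tool_rot: [179.6, -35.4, 11.9]
force: [0.9, -1.4, 0.8]
grip_width: 0.0008
grasp_force: 0.0
time_s: 8.75
tool_pos: [0.6235, -0.1379, 0.0792]
tool_rot: [179.8, -35.3, 11.9]
force: [-2.3, 2.7, 1.7]
grip_width: 0.0004
grasp_force: 1.5
t [-3.2  0.5  2.9] w [ 0.07 -0.26  0.25] F [-2.3  2.7  1.7] cabpos [-114.1 -154.5   79.2] 8.75
```

```bash
python3 -m creep '[{"wx":0,"wy":0,"wz":0,"tx":0,"ty":3,"tz":0,"gripper":-1},{"wx":0,"wy":0,"wz":0,"tx":0,"ty":6,"tz":0,"gripper":-1},{"wx":0,"wy":0,"wz":0,"tx":0,"ty":9,"tz":0,"gripper":-1},{"wx":0,"wy":0,"wz":0,"tx":0,"ty":12,"tz":0,"gripper":-1},{"wx":0,"wy":0,"wz":0,"tx":0,"ty":12,"tz":0,"gripper":-1}]'
python3 -c "
from h import *
rel([-115,-155,75])"
```

```text
time_s: 9.17
tool_pos: [0.6257, -0.15, 0.0783]
tool_rot: [179.7, -35.2, 11.8]
force: [-2.9, 0.2, 1.1]
grip_width: 0.0005
grasp_force: 1.3
t [ -2.4 -11.8   2.2] w [ 0.1  -0.22  0.23] F [-2.9  0.2  1.1] cabpos [-114.3 -166.8   78.3] 9.17
```

```bash
python3 -m creep '[{"wx":0,"wy":0,"wz":0,"tx":0,"ty":3,"tz":0,"gripper":-1},{"wx":0,"wy":0,"wz":0,"tx":0,"ty":6,"tz":0,"gripper":-1},{"wx":0,"wy":0,"wz":0,"tx":0,"ty":9,"tz":0,"gripper":-1},{"wx":0,"wy":0,"wz":0,"tx":0,"ty":12,"tz":0,"gripper":-1},{"wx":0,"wy":0,"wz":0,"tx":0,"ty":12,"tz":0,"gripper":-1}]'
python3 - <<'E'
from h import *
rel([-115,-155,75])
P=[]
for n in ("scene","top"):
    p,X=cloud(n)
    u0,v0,u1,v1=(340,230,440,320) if n=="scene" else (340,180,440,270)
    P.append(cv2.resize(p[v0:v1,u0:u1,::-1],(400,360),interpolation=cv2.INTER_CUBIC))
cv2.imwrite("pics/i.png",np.hstack(P))
E
```

```text
time_s: 9.58
tool_pos: [0.6293, -0.1624, 0.0788]
tool_rot: [179.7, -35.3, 11.8]
force: [0.6, -0.0, 0.3]
grip_width: 0.0005
grasp_force: 0.0
t [ -3.5 -24.7   2.1] w [ 0.19 -0.31  0.21] F [ 0.6 -0.   0.3] cabpos [-113.3 -179.7   78.8] 9.58
```

View pics/i.png

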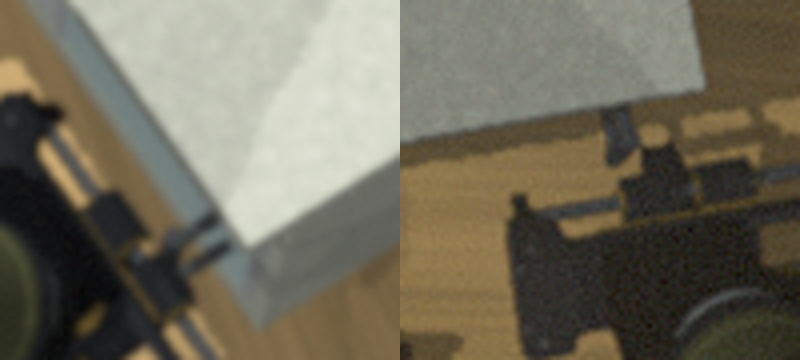

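The right half shows the fingers (660,160) now past the bar (618,140), on its -y side, with the bar itself unmoved. It withstood more than the 2 N sliding force, so it is at the stop. I'll retract straight back, nudging away from the bar, then check the bar and go over to the key.

```bash
python3 -m creep '[{"wx":0,"wy":0,"wz":0,"tx":0,"ty":5,"tz":-8,"gripper":-1},{"wx":0,"wy":0,"wz":0,"tx":0,"ty":5,"tz":-30,"gripper":-1},{"wx":0,"wy":0,"wz":0,"tx":0,"ty":5,"tz":-60,"gripper":-1},{"wx":0,"wy":0,"wz":0,"tx":0,"ty":5,"tz":-95,"gripper":-1},{"wx":0,"wy":0,"wz":0,"tx":0,"ty":5,"tz":-125,"gripper":-1}]'
python3 - <<'E'
from h import *
rel([-190,81,160])
for n in ("scene","top"):
    p,X=cloud(n); C=(X-Oc)@Rc*1000
    h=(p.max(2)<90)&(C[...,0]>-132)&(C[...,0]<-95)&(C[...,2]>60)&(C[...,2]<136)&(C[...,1]<0)&(C[...,1]>-215)
    if h.any(): q=C[h]; print(n,h.sum(),np.median(q,0).round(1),np.percentile(q,[5,95],axis=0).round(1))
E
```

```text
time_s: 10.1
tool_pos: [0.558, -0.1806, 0.1825]
tool_rot: [179.7, -35.3, 11.9]
force: [0.2, -0.5, 1.0]
grip_width: 0.0005
grasp_force: 0.0
t [ -14.3 -264.3   16. ] w [ 0.11 -0.28  0.28] F [ 0.2 -0.5  1. ] cabpos [-186.8 -183.2  182.5] 10.1
scene 128 [-121.2 -165.4  120.9] [[-127.8 -169.2   61.4]
 [ -98.  -160.4  132.4]]
top 93 [-119.1 -162.8  121.5] [[-127.4 -167.    60.6]
 [-101.3 -158.5  131.8]]
```

The bar didn't move in the re-push, so the door is at its hard stop. On to the key.

```bash
python3 -m creep '[{"wx":0,"wy":0,"wz":0,"tx":0,"ty":-35,"tz":0,"gripper":-1},{"wx":0,"wy":0,"wz":0,"tx":-2,"ty":-70,"tz":0,"gripper":-1},{"wx":0,"wy":0,"wz":0,"tx":-4,"ty":-105,"tz":0,"gripper":-1},{"wx":0,"wy":0,"wz":0,"tx":-6,"ty":-140,"tz":0,"gripper":-1},{"wx":0,"wy":0,"wz":0,"tx":-8,"ty":-175,"tz":0,"gripper":-1}]'
python3 -c "
from h import *
rel([-171,81,130])"
```

```text
time_s: 10.62
tool_pos: [0.5428, -0.0685, 0.1707]
tool_rot: [-180.0, -34.8, 11.8]
force: [-0.1, 0.2, 0.3]
grip_width: 0.0006
grasp_force: 0.0
t [ -16.  -151.3   38.5] w [-0.13  0.24  0.18] F [-0.1  0.2  0.3] cabpos [-179.2  -70.3  170.7] 10.62
```

```bash
python3 -m creep '[{"wx":0,"wy":0,"wz":0,"tx":-3,"ty":-30,"tz":0,"gripper":-1},{"wx":0,"wy":0,"wz":0,"tx":-7,"ty":-60,"tz":4,"gripper":-1},{"wx":0,"wy":0,"wz":0,"tx":-11,"ty":-90,"tz":10,"gripper":-1},{"wx":0,"wy":0,"wz":0,"tx":-14,"ty":-120,"tz":18,"gripper":-1},{"wx":0,"wy":0,"wz":0,"tx":-16,"ty":-151,"tz":28,"gripper":-1}]'
python3 -m creep '[{"wx":0,"wy":0,"wz":0,"tx":0,"ty":-15,"tz":0,"gripper":-1},{"wx":0,"wy":0,"wz":0,"tx":0,"ty":-15,"tz":5,"gripper":-1},{"wx":0,"wy":0,"wz":0,"tx":0,"ty":-15,"tz":5,"gripper":-1}]'
python3 -c "
from h import *
rel([-148,81,97]);rel([-114,81,48]);print(get_obs()['qpos'])"
```

```text
time_s: 11.03
tool_pos: [0.5377, 0.076, 0.1243]
tool_rot: [-179.5, -34.0, 11.7]
force: [0.6, 1.4, 0.6]
grip_width: 0.0006
grasp_force: 0.0
time_s: 11.28
tool_pos: [0.5372, 0.0909, 0.1203]
tool_rot: [-179.7, -34.0, 12.0]
force: [-0.5, -0.4, -0.1]
grip_width: 0.0005
grasp_force: 0.0
t [-9.1  6.1 22. ] w [-0.54  1.02  0.33] F [-0.5 -0.4 -0.1] cabpos [-152.8   86.9  120.3] 11.28
t [-8.3  6.7 81.6] w [-0.54  1.02  0.33] F [-0.5 -0.4 -0.1] cabpos [-152.8   86.9  120.3] 11.28
[ -1.67281984 -16.60173641  -9.26407493 134.4996547   -6.99226935
  28.051768   -84.13629308]
```

```bash
python3 -m creep '[{"wx":-0.2,"wy":0.3,"wz":0,"tx":-3,"ty":2,"tz":15,"gripper":-1},{"wx":-0.5,"wy":0.6,"wz":0,"tx":-6,"ty":4,"tz":32,"gripper":-1},{"wx":-0.5,"wy":1,"wz":0,"tx":-8,"ty":6,"tz":50,"gripper":-1},{"wx":-0.5,"wy":1,"wz":0,"tx":-8,"ty":6,"tz":64,"gripper":-1},{"wx":-0.5,"wy":1,"wz":0,"tx":-8,"ty":6,"tz":68,"gripper":-1}]'
python3 -c "
from h import *
rel([-114,81,48]);o=get_obs();z=lean()[:,2];print('axial',-o['force']@z)"
```

```text
time_s: 11.7
tool_pos: [0.5692, 0.0885, 0.0578]
tool_rot: [179.9, -34.8, 11.6]
force: [-0.2, -0.6, -0.9]
grip_width: 0.0004
grasp_force: 0.0
t [ 0.9 -2.8 12.6] w [0.11 0.16 0.01] F [-0.2 -0.6 -0.9] cabpos [-121.9   78.2   57.8] 11.7
axial -0.543905271966269
```

Now I'll creep in at about 1.5 mm per row.

```bash
cat > f.py <<'E'
from h import *
o=get_obs(); z=lean()[:,2]; print("axial N",round(-o['force']@z,2)); rel([-114,81,48])
E
python3 -m creep '[{"wx":0,"wy":0,"wz":0,"tx":1,"ty":-2,"tz":2,"gripper":-1},{"wx":0,"wy":0,"wz":0,"tx":1,"ty":-2,"tz":4,"gripper":-1},{"wx":0,"wy":0,"wz":0,"tx":1,"ty":-2,"tz":6,"gripper":-1},{"wx":0,"wy":0,"wz":0,"tx":1,"ty":-2,"tz":8,"gripper":-1},{"wx":0,"wy":0,"wz":0,"tx":1,"ty":-2,"tz":9,"gripper":-1}]'
python3 f.py
```

```text
time_s: 12.12
tool_pos: [0.5753, 0.0939, 0.0538]
tool_rot: [179.8, -35.1, 11.8]
force: [-0.2, -0.2, 0.1]
grip_width: 0.0003
grasp_force: 0.0
axial N 0.21
t [-2.6  1.2  5.3] w [ 0.03 -0.08  0.18] F [-0.2 -0.2  0.1] cabpos [-114.9   82.3   53.8] 12.12
```

```bash
python3 -m creep '[{"wx":0,"wy":0,"wz":0,"tx":0,"ty":0,"tz":0.7,"gripper":-1},{"wx":0,"wy":0,"wz":0,"tx":0,"ty":0,"tz":1.4,"gripper":-1},{"wx":0,"wy":0,"wz":0,"tx":0,"ty":0,"tz":2,"gripper":-1}]'
python3 f.py
```

```text
time_s: 12.37
tool_pos: [0.5761, 0.0943, 0.0518]
tool_rot: [179.9, -35.0, 11.8]
force: [-0.2, 0.1, -0.6]
grip_width: 0.0003
grasp_force: 0.0
axial N -0.37
t [-2.2  1.5  3.1] w [ 0.01 -0.04  0.19] F [-0.2  0.1 -0.6] cabpos [-114.    82.5   51.8] 12.37
```

```bash
python3 -m creep '[{"wx":0,"wy":0,"wz":0,"tx":0,"ty":0,"tz":0.7,"gripper":-1},{"wx":0,"wy":0,"wz":0,"tx":0,"ty":0,"tz":1.4,"gripper":-1},{"wx":0,"wy":0,"wz":0,"tx":0,"ty":0,"tz":2,"gripper":-1},{"wx":0,"wy":0,"wz":0,"tx":0,"ty":0,"tz":2.5,"gripper":-1}]'
python3 f.py
python3 -m creep '[{"wx":0,"wy":0,"wz":0,"tx":0,"ty":0,"tz":0.5,"gripper":-1},{"wx":0,"wy":0,"wz":0,"tx":0,"ty":0,"tz":1,"gripper":-1}]'
python3 f.py
```

```text
time_s: 12.7
tool_pos: [0.5775, 0.0945, 0.0496]
tool_rot: [179.9, -35.0, 11.8]
force: [0.0, -0.7, -0.0]
grip_width: 0.0007
grasp_force: 0.0
axial N 0.05
t [-2.   1.5  0.5] w [ 0.01 -0.03  0.19] F [ 0.  -0.7 -0. ] cabpos [-112.6   82.5   49.6] 12.7
time_s: 12.87
tool_pos: [0.578, 0.0946, 0.0487]
tool_rot: [179.9, -35.0, 11.8]
force: [0.3, -0.0, -0.1]
grip_width: 0.0001
grasp_force: 0.0
axial N -0.24
t [-2.   1.4 -0.5] w [ 0.01 -0.02  0.18] F [ 0.3 -0.  -0.1] cabpos [-112.1   82.5   48.7] 12.87
```

```bash
python3 -m creep '[{"wx":0,"wy":0,"wz":0,"tx":0,"ty":0,"tz":0.5,"gripper":-1},{"wx":0,"wy":0,"wz":0,"tx":0,"ty":0,"tz":1,"gripper":-1}]'
python3 f.py
python3 -m creep '[{"wx":0,"wy":0,"wz":0,"tx":0,"ty":0,"tz":0.5,"gripper":-1},{"wx":0,"wy":0,"wz":0,"tx":0,"ty":0,"tz":1,"gripper":-1}]'
python3 f.py
```

```text
time_s: 13.03
tool_pos: [0.5786, 0.0947, 0.0479]
tool_rot: [179.9, -35.0, 11.8]
force: [-0.7, 1.1, -0.1]
grip_width: 0.0003
grasp_force: 0.0
axial N 0.2
t [-2.   1.4 -1.5] w [ 0.01 -0.02  0.18] F [-0.7  1.1 -0.1] cabpos [-111.5   82.4   47.9] 13.03
time_s: 13.2
tool_pos: [0.5792, 0.0948, 0.0471]
tool_rot: [179.9, -35.0, 11.8]
force: [-0.5, -0.3, -0.2]
grip_width: 0.0007
grasp_force: 0.0
axial N 0.15
t [-2.   1.4 -2.5] w [ 0.01 -0.03  0.18] F [-0.5 -0.3 -0.2] cabpos [-110.9   82.4   47.1] 13.2
```

```bash
python3 -m creep '[{"wx":0,"wy":0,"wz":0,"tx":0,"ty":0,"tz":0.5,"gripper":-1},{"wx":0,"wy":0,"wz":0,"tx":0,"ty":0,"tz":1,"gripper":-1}]'
python3 f.py
python3 -m creep '[{"wx":0,"wy":0,"wz":0,"tx":0,"ty":0,"tz":0.5,"gripper":-1},{"wx":0,"wy":0,"wz":0,"tx":0,"ty":0,"tz":1,"gripper":-1}]'
python3 f.py
```

```text
time_s: 13.37
tool_pos: [0.5797, 0.095, 0.0463]
tool_rot: [179.9, -35.0, 11.8]
force: [0.6, -0.8, 0.4]
grip_width: 0.0003
grasp_force: 0.0
axial N 0.06
t [-2.   1.4 -3.5] w [ 0.01 -0.03  0.18] F [ 0.6 -0.8  0.4] cabpos [-110.3   82.4   46.3] 13.37
time_s: 13.53
tool_pos: [0.5803, 0.0951, 0.0455]
tool_rot: [179.9, -35.0, 11.8]
force: [0.9, 0.1, -0.4]
grip_width: 0.0004
grasp_force: 0.0
axial N -0.81
t [-2.1  1.4 -4.5] w [ 0.01 -0.03  0.18] F [ 0.9  0.1 -0.4] cabpos [-109.7   82.4   45.5] 13.53
```

```bash
python3 -m creep '[{"wx":0,"wy":0,"wz":0,"tx":0,"ty":0,"tz":0.5,"gripper":-1},{"wx":0,"wy":0,"wz":0,"tx":0,"ty":0,"tz":1,"gripper":-1}]'
python3 f.py
python3 - <<'E'
from h import *
P=[]
for n in ("scene","top"):
    p,X=cloud(n); u,v=proj(n,(-114,81,48)).astype(int); print(n,u,v,(proj(n,(-109.7,82.4,45))-[u-40,v-40])*5)
    P.append(cv2.resize(p[v-40:v+40,u-40:u+40,::-1],(400,400),interpolation=cv2.INTER_CUBIC))
cv2.imwrite("pics/j.png",np.hstack(P))
E
```

```text
time_s: 13.7
tool_pos: [0.5809, 0.0952, 0.0446]
tool_rot: [179.9, -35.0, 11.8]
force: [0.4, -0.4, 0.5]
grip_width: 0.0006
grasp_force: 0.0
axial N 0.22
t [-2.1  1.4 -5.5] w [ 0.01 -0.03  0.19] F [ 0.4 -0.4  0.5] cabpos [-109.1   82.4   44.6] 13.7
scene 321 212 [207.9974526  200.92059057]
top 285 234 [199.04770129 192.99686209]
```

View pics/j.png

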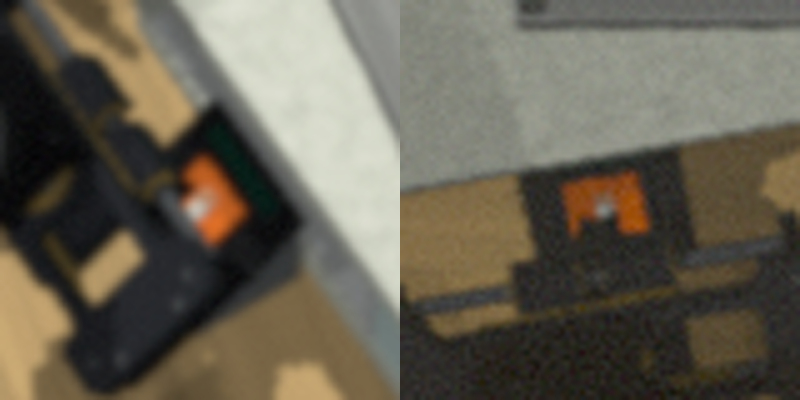

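The picture shows the fingertip reaching only the lower edge of the key, at (600,225) in the right half and near (180,205) in the left. The nominal TCP should appear at (599,193), so the real tip is short of it. I'll find the tip in the depth data.

```bash
python3 - <<'E'
from h import *
o=get_obs(); R=lean(); 
for n in ("scene","top"):
    p,X=cloud(n); T=(X-o["tool_pos"])@R*1000
    hsv=cv2.cvtColor(p,cv2.COLOR_RGB2HSV)
    key=(hsv[...,0]<18)&(hsv[...,1]>180)&(hsv[...,2]>120)&(abs(T[...,0])<40)&(abs(T[...,1])<40)&(abs(T[...,2])<30)
    q=T[key]; print(n,"key",len(q),"median tz",np.median(q[:,2]).round(1),"xy",q.min(0).round(0),q.max(0).round(0))
    b=(p.max(2)<100)&(abs(T[...,1])<25)&(T[...,2]<-6+np.median(q[:,2]))&(T[...,2]>-70)&(abs(T[...,0])<20)
    q=T[b]; 
    for z in range(-70,10,6):
        s=q[(q[:,2]>=z)&(q[:,2]<z+6)]
        if len(s): print(z,len(s),s[:,:2].min(0).round(0),s[:,:2].max(0).round(0))
E
```

```text
scene key 76 median tz -6.4 xy [ -8. -18. -14.] [13. 19.  1.]
-64 1 [-4. 10.] [-4. 10.]
-58 5 [-2.  5.] [12.  8.]
-52 10 [-8.  4.] [13. 10.]
-46 4 [-9.  6.] [9. 8.]
-40 4 [-9. -7.] [11.  8.]
top key 91 median tz -6.9 xy [-18. -15. -11.] [12. 17. -1.]
-70 9 [  8. -10.] [13.  6.]
-64 11 [  7. -10.] [12.  8.]
-58 16 [  8. -10.] [13.  8.]
-52 9 [ 8. -7.] [13.  8.]
-46 10 [ 9. -7.] [14.  7.]
-40 3 [ 4. -2.] [8. 8.]
```

```bash
python3 - <<'E'
from h import *
o=get_obs(); R=lean(); 
for n in ("scene","top"):
    p,X=cloud(n); T=(X-o["tool_pos"])@R*1000
    b=(abs(T[...,1])<22)&(T[...,2]<-11)&(T[...,2]>-46)&(abs(T[...,0])<25)
    for v,u in np.argwhere(b): print(n[0],u,v,T[v,u].round(0).astype(int),p[v,u])
E
```

```text
s 316 205 [ 10  -8 -35] [31 28 25]
s 317 207 [ 10  -1 -39] [79 44 24]
s 317 208 [ 11   3 -44] [62 34 19]
s 318 208 [  9   1 -35] [100  50  22]
s 318 209 [ 10   4 -39] [71 36 19]
s 319 209 [ 11   6 -39] [117  61  29]
s 319 210 [ 10   8 -40] [130  78  49]
s 317 211 [  7   8 -44] [87 58 46]
s 318 211 [  8   9 -42] [131  84  58]
s 317 212 [  3   7 -37] [118  84  68]
s 312 214 [ -6   6 -46] [18 19 21]
s 311 215 [-11   4 -42] [21 20 23]
s 312 215 [ -8   7 -45] [16 17 18]
s 313 215 [ -8   7 -40] [23 28 28]
s 312 216 [ -9   9 -44] [19 20 22]
s 313 216 [-10   8 -39] [24 24 24]
t 288 230 [ 11   9 -11] [128  70  31]
t 282 233 [  6  -5 -12] [134  67  20]
t 281 234 [  5  -8 -13] [136  72  25]
t 283 234 [  3  -4 -11] [136  79  41]
t 286 236 [ 11   4 -37] [114 115 112]
t 287 236 [ 12   6 -40] [100  88  80]
t 289 236 [ -5   9 -11] [145  76  26]
t 280 237 [ 10 -10 -35] [124  66  23]
t 281 237 [ 12  -7 -40] [95 55 24]
t 283 237 [ 10  -3 -37] [109  63  36]
t 284 237 [ 10  -1 -38] [108  81  63]
t 285 237 [  9   1 -37] [98 90 78]
t 286 237 [ 10   4 -40] [74 74 70]
t 287 237 [ 12   6 -44] [56 51 49]
t 288 237 [  9   8 -39] [88 49 26]
t 280 238 [ 11  -9 -42] [108  60  20]
t 281 238 [ 13  -7 -46] [76 48 39]
t 282 238 [  9  -5 -39] [59 42 35]
t 283 238 [  9  -3 -40] [66 47 36]
t 284 238 [ 11  -1 -44] [60 47 37]
t 285 238 [  8   1 -40] [59 46 49]
t 286 238 [  8   3 -41] [41 42 43]
t 287 238 [  9   6 -43] [40 38 37]
t 281 239 [ 10  -7 -45] [65 46 38]
t 282 239 [  9  -5 -43] [42 44 38]
t 283 239 [ 10  -3 -46] [40 39 33]
t 284 239 [  6  -1 -40] [35 31 33]
t 293 239 [-14  16 -12] [148  76   6]
```

Both cameras put the real fingertips about 36 mm behind the reported TCP, with the key face 29 mm further along. That also explains how the fingers slipped past the bar. I'll advance about 22 mm, then feel for contact.

```bash
python3 -m creep '[{"wx":0,"wy":0,"wz":0,"tx":-1,"ty":1,"tz":5,"gripper":-1},{"wx":0,"wy":0,"wz":0,"tx":-2,"ty":1,"tz":10,"gripper":-1},{"wx":0,"wy":0,"wz":0,"tx":-2,"ty":1,"tz":15,"gripper":-1},{"wx":0,"wy":0,"wz":0,"tx":-2,"ty":1,"tz":18,"gripper":-1},{"wx":0,"wy":0,"wz":0,"tx":-2,"ty":1,"tz":20,"gripper":-1}]'
python3 f.py
python3 -m creep '[{"wx":0,"wy":0,"wz":0,"tx":0,"ty":0,"tz":0.7,"gripper":-1},{"wx":0,"wy":0,"wz":0,"tx":0,"ty":0,"tz":1.4,"gripper":-1},{"wx":0,"wy":0,"wz":0,"tx":0,"ty":0,"tz":2,"gripper":-1},{"wx":0,"wy":0,"wz":0,"tx":0,"ty":0,"tz":2,"gripper":-1}]'
python3 f.py
python3 - <<'E'
from h import *
o=get_obs(); R=lean(); 
for n in ("scene","top"):
    p,X=cloud(n); T=(X-o["tool_pos"])@R*1000
    hsv=cv2.cvtColor(p,cv2.COLOR_RGB2HSV)
    key=(hsv[...,0]<18)&(hsv[...,1]>180)&(hsv[...,2]>120)&(abs(T[...,0])<40)&(abs(T[...,1])<40)&(T[...,2]>-45)&(T[...,2]<0)
    q=T[key]; k=np.median(q[:,2]); print(n,"key",len(q),k.round(1),q.min(0).round(0),q.max(0).round(0))
    b=(abs(T[...,1])<14)&(T[...,2]<k-4)&(T[...,2]>k-40)&(abs(T[...,0])<16); print("finger",np.sort(T[b][:,2])[::-1][:14].round(0),np.median(T[b],0).round(0))
E
```

```text
time_s: 14.42
tool_pos: [0.5905, 0.0963, 0.0262]
tool_rot: [179.9, -35.0, 11.8]
force: [0.9, -0.7, 0.7]
grip_width: 0.0004
grasp_force: 0.0
axial N 0.11
t [  0.5   0.5 -26.2] w [-0.    0.04  0.19] F [ 0.9 -0.7  0.7] cabpos [-99.4  81.5  26.2] 14.42
time_s: 14.75
tool_pos: [0.5919, 0.0964, 0.0256]
tool_rot: [179.9, -35.0, 11.8]
force: [0.4, -0.4, -0.4]
grip_width: 0.0007
grasp_force: 0.0
axial N -0.54
t [ -0.1   0.4 -27.5] w [ 0.01 -0.03  0.19] F [ 0.4 -0.4 -0.4] cabpos [-98.1  81.4  25.6] 14.75
scene key 51 -27.1 [-12. -16. -37.] [ 14.  15. -22.]
finger [-31. -31. -32. -32. -32. -32. -32. -32. -32. -36. -37. -37. -42. -43.] [  8.   7. -43.]
top key 34 -28.1 [  0. -15. -33.] [ 14.  15. -24.]
finger [-32. -33. -33. -33. -35. -37. -39. -39. -40. -41. -41. -41. -41. -42.] [ 10.  -2. -50.]
```

```bash
python3 -m creep '[{"wx":0,"wy":0,"wz":0,"tx":0,"ty":0,"tz":0.5,"gripper":-1},{"wx":0,"wy":0,"wz":0,"tx":0,"ty":0,"tz":1,"gripper":-1},{"wx":0,"wy":0,"wz":0,"tx":0,"ty":0,"tz":1.5,"gripper":-1}]' | grep force; python3 f.py
python3 -m creep '[{"wx":0,"wy":0,"wz":0,"tx":0,"ty":0,"tz":0.5,"gripper":-1},{"wx":0,"wy":0,"wz":0,"tx":0,"ty":0,"tz":1,"gripper":-1},{"wx":0,"wy":0,"wz":0,"tx":0,"ty":0,"tz":1.5,"gripper":-1}]' | grep force; python3 f.py
```

```text
force: [-0.4, -0.1, 0.4]
grasp_force: 0.0
axial N 0.61
t [ -0.1   0.4 -28.9] w [ 0.01 -0.04  0.18] F [-0.4 -0.1  0.4] cabpos [-97.3  81.4  24.4] 15.1
force: [-1.0, 0.5, 0.9]
grasp_force: 0.0
axial N 1.22
t [ -0.    0.4 -30.5] w [ 0.01 -0.02  0.19] F [-1.   0.5  0.9] cabpos [-96.5  81.4  23. ] 15.35
```

```bash
python3 -m creep '[{"wx":0,"wy":0,"wz":0,"tx":0,"ty":0,"tz":0.5,"gripper":-1},{"wx":0,"wy":0,"wz":0,"tx":0,"ty":0,"tz":1,"gripper":-1}]' | grep force; python3 f.py
```

```text
force: [0.2, -1.0, -0.4]
grasp_force: 0.0
axial N -0.28
t [ -0.    0.4 -31.5] w [ 0.01 -0.02  0.18] F [ 0.2 -1.  -0.4] cabpos [-95.9  81.4  22.2] 15.52
```

```bash
python3 -m creep '[{"wx":0,"wy":0,"wz":0,"tx":0,"ty":0,"tz":0.5,"gripper":-1},{"wx":0,"wy":0,"wz":0,"tx":0,"ty":0,"tz":1,"gripper":-1}]' | grep force; python3 f.py
```

```text
force: [0.1, -0.0, -0.5]
grasp_force: 0.0
axial N -0.45
t [  0.    0.5 -32.5] w [ 0.01 -0.02  0.19] F [ 0.1 -0.  -0.5] cabpos [-95.3  81.5  21.3] 15.68
```

```bash
python3 -m creep '[{"wx":0,"wy":0,"wz":0,"tx":0,"ty":0,"tz":0.5,"gripper":-1},{"wx":0,"wy":0,"wz":0,"tx":0,"ty":0,"tz":1,"gripper":-1}]' | grep force; python3 f.py
```

```text
force: [0.1, 0.2, 0.4]
grasp_force: 0.0
axial N 0.26
t [ -0.1   0.4 -33.5] w [ 0.01 -0.03  0.19] F [0.1 0.2 0.4] cabpos [-94.7  81.4  20.6] 15.85
```

```bash
python3 -m creep '[{"wx":0,"wy":0,"wz":0,"tx":0,"ty":0,"tz":0.5,"gripper":-1},{"wx":0,"wy":0,"wz":0,"tx":0,"ty":0,"tz":1,"gripper":-1}]' | grep force; python3 f.py
```

```text
force: [-0.5, -0.0, -0.4]
grasp_force: 0.0
axial N 0.0
t [ -0.    0.5 -34.5] w [ 0.01 -0.03  0.18] F [-0.5 -0.  -0.4] cabpos [-94.2  81.4  19.8] 16.02
```

```bash
python3 -m creep '[{"wx":0,"wy":0,"wz":0,"tx":0,"ty":0,"tz":0.5,"gripper":-1},{"wx":0,"wy":0,"wz":0,"tx":0,"ty":0,"tz":1,"gripper":-1}]' | grep force; python3 f.py
```

```text
force: [-2.7, -0.6, 2.5]
grasp_force: 1.4
axial N 3.64
t [  0.    0.5 -35.5] w [ 0.01 -0.02  0.18] F [-2.7 -0.6  2.5] cabpos [-93.6  81.5  18.9] 16.18
```

Contact at about 3.6 N. I'll ease in another 1.3 mm and hold.

```bash
python3 -m creep '[{"wx":0,"wy":0,"wz":0,"tx":0,"ty":0,"tz":0.5,"gripper":-1},{"wx":0,"wy":0,"wz":0,"tx":0,"ty":0,"tz":1,"gripper":-1},{"wx":0,"wy":0,"wz":0,"tx":0,"ty":0,"tz":1.4,"gripper":-1},{"wx":0,"wy":0,"wz":0,"tx":0,"ty":0,"tz":1.4,"gripper":-1}]' | grep force; python3 f.py
```

```text
force: [-3.9, -0.2, 4.9]
grasp_force: 3.1
axial N 6.19
t [ -0.    0.4 -36.8] w [ 0.01 -0.02  0.19] F [-3.9 -0.2  4.9] cabpos [-92.9  81.4  17.9] 16.52
```

```bash
for i in 1; do python3 -m creep '[{"wx":0,"wy":0,"wz":0,"tx":0,"ty":0,"tz":0.4,"gripper":-1},{"wx":0,"wy":0,"wz":0,"tx":0,"ty":0,"tz":0.4,"gripper":-1},{"wx":0,"wy":0,"wz":0,"tx":0,"ty":0,"tz":0.4,"gripper":-1},{"wx":0,"wy":0,"wz":0,"tx":0,"ty":0,"tz":0.4,"gripper":-1}]' | grep force; python3 f.py; done
```

```text
force: [-4.7, -0.5, 5.5]
grasp_force: 3.5
axial N 7.22
t [ -0.    0.4 -37.2] w [ 0.01 -0.03  0.19] F [-4.7 -0.5  5.5] cabpos [-92.6  81.4  17.6] 16.85
```

```bash
python3 -m creep '[{"wx":0,"wy":0,"wz":0,"tx":0,"ty":0,"tz":0,"gripper":-1},{"wx":0,"wy":0,"wz":0,"tx":0,"ty":0,"tz":0,"gripper":-1},{"wx":0,"wy":0,"wz":0,"tx":0,"ty":0,"tz":0,"gripper":-1},{"wx":0,"wy":0,"wz":0,"tx":0,"ty":0,"tz":0,"gripper":-1},{"wx":0,"wy":0,"wz":0,"tx":0,"ty":0,"tz":0,"gripper":-1}]' | grep force; python3 f.py
```

```text
force: [-4.7, -0.9, 5.2]
grasp_force: 3.5
axial N 7.01
t [ -0.1   0.4 -37.2] w [ 0.01 -0.03  0.18] F [-4.7 -0.9  5.2] cabpos [-92.6  81.4  17.6] 17.27
```

```bash
python3 -m creep '[{"wx":0,"wy":0,"wz":0,"tx":0,"ty":0,"tz":0,"gripper":-1},{"wx":0,"wy":0,"wz":0,"tx":0,"ty":0,"tz":0,"gripper":-1},{"wx":0,"wy":0,"wz":0,"tx":0,"ty":0,"tz":0,"gripper":-1},{"wx":0,"wy":0,"wz":0,"tx":0,"ty":0,"tz":0,"gripper":-1},{"wx":0,"wy":0,"wz":0,"tx":0,"ty":0,"tz":0,"gripper":-1}]' | grep force; python3 f.py
```

```text
force: [-4.3, -1.6, 5.1]
grasp_force: 3.5
axial N 6.8
t [ -0.    0.4 -37.2] w [ 0.01 -0.02  0.19] F [-4.3 -1.6  5.1] cabpos [-92.6  81.4  17.5] 17.68
```

Held at about 7 N for over a second, with stiffness close to the key's 2.5 N/mm. Now I'll release and back off along the tool axis.

```bash
python3 -m creep '[{"wx":0,"wy":0,"wz":0,"tx":0,"ty":0,"tz":-3,"gripper":-1},{"wx":0,"wy":0,"wz":0,"tx":0,"ty":0,"tz":-10,"gripper":-1},{"wx":0,"wy":0,"wz":0,"tx":0,"ty":0,"tz":-30,"gripper":-1},{"wx":0,"wy":0,"wz":0,"tx":0,"ty":0,"tz":-55,"gripper":-1},{"wx":0,"wy":0,"wz":0,"tx":0,"ty":0,"tz":-80,"gripper":-1}]' | grep force
python3 -m creep '[{"wx":0,"wy":0,"wz":0,"tx":0,"ty":0,"tz":-15,"gripper":-1},{"wx":0,"wy":0,"wz":0,"tx":0,"ty":0,"tz":-15,"gripper":-1},{"wx":0,"wy":0,"wz":0,"tx":0,"ty":0,"tz":-15,"gripper":-1},{"wx":0,"wy":0,"wz":0,"tx":0,"ty":0,"tz":-15,"gripper":-1},{"wx":0,"wy":0,"wz":0,"tx":0,"ty":0,"tz":-15,"gripper":-1}]' | grep force
python3 f.py; python3 - <<'E'
from h import *
for n in ("scene","top"):
    p,X=cloud(n); C=(X-Oc)@Rc*1000
    h=(p.max(2)<90)&(C[...,0]>-132)&(C[...,0]<-95)&(C[...,2]>60)&(C[...,2]<136)&(C[...,1]<-60)&(C[...,1]>-215)
    if h.any(): print(n,h.sum(),np.median(C[h],0).round(1))
    for q in ("plant_pot","pencil_cup","coasters","key_tray"): print(q,[np.round(r["point"],3) for r in nets.place_of(q,n)][:1])
E
```

```text
force: [0.9, 0.0, 1.5]
grasp_force: 0.0
force: [0.0, -0.4, -0.1]
grasp_force: 0.0
axial N -0.03
t [ 1.2  0.6 56.7] w [-0.01  0.1   0.18] F [ 0.  -0.4 -0.1] cabpos [-147.5   81.6   93.8] 18.52
scene 127 [-121.5 -165.8  120.1]
plant_pot [array([0.51 , 0.379, 0.001])]
pencil_cup [array([ 0.525, -0.401,  0.002])]
coasters [array([ 0.454, -0.167, -0.   ])]
key_tray [array([0.679, 0.051, 0.18 ])]
top 86 [-119.3 -162.6  122. ]
plant_pot [array([ 0.508,  0.372, -0.005])]
pencil_cup [array([ 0.522, -0.402,  0.001])]
coasters [array([ 0.454, -0.173, -0.002])]
key_tray [array([0.684, 0.054, 0.179])]
```

```bash
python3 -c "
from cell import env
print(env.sign_off())"
```

```text
the job is handed in; nothing more can be done
None
```

I slid the door shut against its stop, pressed the lock key at about 7 N for over a second and let it go, and the pot, cup, coasters and tray still measure where they stood; the job is handed in at about 19 s, with no verdict returned.

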